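# Lift the hot casserole lid onto the trivet with the lid lifter

## Task

The casserole's lid is hot: pick up the lid lifter by its wooden grip, run its blade under the loop on the lid, lift the lid off and carry it level, never touching the lid with the robot. Set it down gently in the middle of the slatted wooden trivet, draw the lifter out, and stand the lifter upright again in the middle of its stone tile.

Things in the scene. Friction and masses are not known exactly. Their poses are not given: they have to be found in the camera images.
- lid: Round terracotta lid, 168 mm across, 0.45 kg, on a fixed casserole (156 mm across, rim 70 mm above the table). Origin: centre of its underside, 62 mm above the table at the start; z up. A foot 132 mm across, 8 mm high, sits loosely in the mouth (6 mm play); it lifts straight off. Flat top 24 mm above the origin, with an upright steel loop across its middle in the lid's y-z plane.
- loop (a point): Middle of the loop's level top bar (8 mm round, 74 mm long, along y), 62 mm above the lid's origin; axes as the lid's. Opening under the bar: 34 mm high (4 to 38 mm below this point), 66 mm wide along y; pass through it along x, from either side. The lid hangs level when held under this point.
- lifter_grip (a point): Centre of the lid lifter's wooden grip (38 mm along x, 22 along y, 60 high; grasp across y). Steel C-hook below, 0.22 kg, open to +x, z up; underside 115 mm below. Blade x -44 to +24 mm, 32 wide, 6 thick; 5 mm ridges on it at x 12 to 24 and -24 to -12; the bar lies between them at x = 0, on the face 109 mm below. Spine at x -44 to -38; arm's underside 36 mm below. Stands by itself.
- trivet: Square light-wood trivet of six slats, 210 x 210 mm, 20 mm high, fixed to the table. Origin: centre of its underside, on the table; its top is 20 mm above. It and the casserole stand one to the left and one to the right, either way round, centres at least 400 mm apart.
- tile: Flat marble tile on which the lifter stands, 150 x 130 mm, 10 mm thick, fixed, between casserole and trivet and nearer the robot. Origin: centre of its underside, on the table; its top is 10 mm above. Bystanders: white sugar jar with a knob (102 mm high) beyond the tile, pile of plates, books, brass candlestick (90 mm).
Not all that is in view belongs to the job. Of the things that look like the part that bears lifter_grip, the middle-sized one is meant.

How it is judged (in metres and radians):
On the way, in this order (a step that is already met when the one before it is completed fails the run):
1. the lid hangs level (within 14 degrees), clear of the casserole (height (world z) of lid above 0.09 m and angle between lid's own z axis and vertical below 0.25 rad), for 0.2 s.
2. the lid lies on the trivet (horizontal distance between lid and trivet below 0.03 m and height (world z) of lid below 0.026 m and angle between lid's own z axis and vertical below 0.1 rad), for 0.2 s.
At the end, for the whole second after the job is handed in: The lid lies flat and still on the trivet, its centre within 30 mm of the trivet's centre; the lifter stands upright (within 7 degrees) on the tile, its grip within 40 mm of the tile's centre (all of step 2 and height (world z) of lid above 0.014 m and linear speed of lid below 0.03 m/s and horizontal distance between lifter_grip and tile below 0.04 m and height (world z) of lifter_grip between 0.115 and 0.132 m and angle between lifter_grip's own z axis and vertical below 0.12 rad); the robot touches nothing.
It fails at once if the robot touches the hot lid itself (more than 0.5 N) (contact force between any of the fingers, the arm and lid above 0.5 N).
It fails at once if the lid tips more than 23 degrees (angle between lid's own z axis and vertical above 0.4 rad).
It fails at once if the lid is dropped: it moves faster than 0.5 m/s when its underside is lower than 45 mm above the table (height (world z) of lid below 0.045 m and linear speed of lid above 0.5 m/s).
It also fails if it takes over 70 s, if anything falls off the work surface, if the arm or the gripper's body presses on something with over 40 N, if the wrist force passes 120 N, or if a joint passes its speed limit or range.

## Robot

A 6-joint arm with a two-finger parallel gripper is mounted at the origin on the work surface. World frame = base frame: x ahead of the robot, y to its left, z up, the work surface at z = 0. Lengths are in m, angles in degrees, forces in N, time in s.
With the tool pointing down it reaches from about 0.375 to 0.75 m from the base axis. Payload 9 kg.
Tool frame: the origin (TCP) lies where the fingers leave the gripper's body, on its centre line; the fingertips stand 73 mm ahead of it and the grasp point (between the pads) lies 54 mm ahead of it (robot.tip_reach is the distance from the TCP to the fingertips, in m); z points along the fingers, y is the line along which they close (so a half turn about z gives the same grasp; the last joint's range is limited). The gripper opens to 85 mm and grips with 20 to 120 N. Pads are 22 mm wide; open, the fingers measure 114 mm over their backs; the gripper's body (76 mm by 85 mm) begins 54 mm behind the grasp point. The pads swing forward as they close: fully open they stand 13 mm farther back than shut.
Start: joints at [-12.473, 5.964, 5.575, 89.605, 0, 77.527], TCP at [0.6, 0, 0.304] pointing down, gripper open.
Joint ranges: [-171.21, 171.21], [-48.23, 106.86], [-62.78, 66.21], [-105.2, 120.99], [-86.42, 89.51], [-180, 180]. Speed limits (degrees/s): [127.2, 127.2, 147.25, 180, 180, 180].

## Interface

Orientations are given as [roll, pitch, yaw] about the fixed x, y, z axes, in that order (R = Rz(yaw) Ry(pitch) Rx(roll)).
In Python, from plant import robot gives the robot as it stands. Calls block until the motion is done:
- robot.move_pose(position, orientation): joint-space move of the TCP to a pose.
- robot.line_to(position, vel=0.15, rotation=None, guard=None): straight line of the TCP; rotation=None keeps the orientation; vel is the mean speed in m/s. With guard (N) it stops when the force on the tool has changed by that much, and returns True; else False.
- robot.goto_joints(angles): joint-space move.
- robot.set_gripper(opening): finger opening in m; the grip force is fixed at half the most; returns when the fingers have stopped.
- robot.pause(seconds).
- robot.ik(position, orientation): joint angles nearest the present ones, or None.
- robot.observe(): the state.
- robot.grab_frame(name): name is "scene" or "side" or "wrist"; returns the picture (400x640x3 uint8, blue, green, red); there is no depth.
- robot.get_calibration(name): a dict with "vertical_fov" (degrees; the focal length in pixels is half the picture's height over the tangent of half this angle, whatever the lens; pixels are square), "cx", "cy" (the principal point, pixels), "rvec" (rotation vector, rad) and "tvec" (3), from world to camera coordinates, as OpenCV has them. Camera axes: x right, y down, z forward; pixel columns grow to the right and rows downward; lengths in m; the calibration is good to about 2 mm. A picture is of the moment at which its call begins: read the wrist's pose just before it. get_calibration takes no time and is no camera call; for the wrist camera it gives the pose at the moment of the call.
A pose or a line that the arm cannot do raises robot.IKError and nothing moves.
- robot.job_done(): hands the job in; it is judged then, once.
The state is a dict: "time": time; "q": joint angles; "qvel": joint speeds; "joint_torque": joint torques, N m; "tool_pos": TCP position; "tcp_rot": TCP orientation; "ft_force": force on the tool from outside, world axes, zero at the start; "torque": the same for the moment, N m; "gripper_width": finger opening in m; "gripper_force": force on a finger pad.
Only numpy, scipy, OpenCV 4.12 (cv2) and the standard library are available. Lean on these libraries where they do the work, as an engineer would, in place of code of your own. Each camera call takes 0.05 s, during which the arm holds its last target. There are 200 camera calls.

## Working session

There is one attempt and no reset: what is moved stays moved. The work goes in short steps, each a Python script; the robot and the scene stay as the last script left them, time stands still between calls to the robot, and variables do not carry over. Pictures are saved under pics/ and viewed, at most 11 in all, crops included, and the job is handed in when it is done.

```bash
mkdir -p pics; ls; python3 - <<'E'
from plant import robot
import cv2,numpy as np
for n in ("scene","side"):
    f=robot.grab_frame(n); cv2.imwrite(f"pics/{n}0.png",f)
    c=robot.get_calibration(n); print(n,c)
print(robot.observe()["time"])
E
```

```text
pics
scene {'vertical_fov': 54.629988262407736, 'cx': 323.4698751798703, 'cy': 198.0243865477628, 'rvec': array([ 2.1368733 ,  0.53490665, -0.30355618]), 'tvec': array([-0.40617076, -0.02089442,  1.12659917])}
side {'vertical_fov': 55.57540347231217, 'cx': 320.47467632473126, 'cy': 206.12277055474962, 'rvec': array([ 0.40062552, -2.74729655,  1.21959195]), 'tvec': array([0.447479  , 0.17170612, 0.75405275])}
0.1
```

View pics/scene0.png

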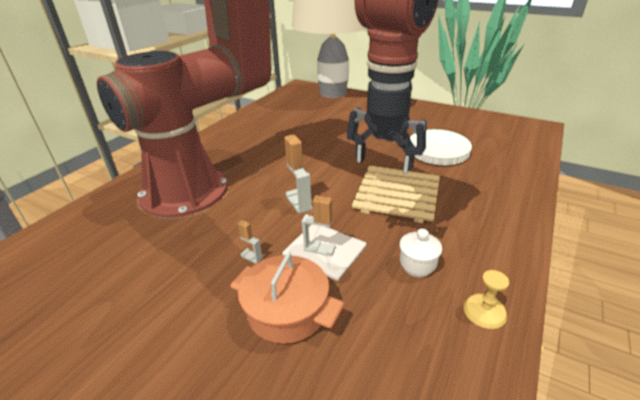

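View pics/side0.png

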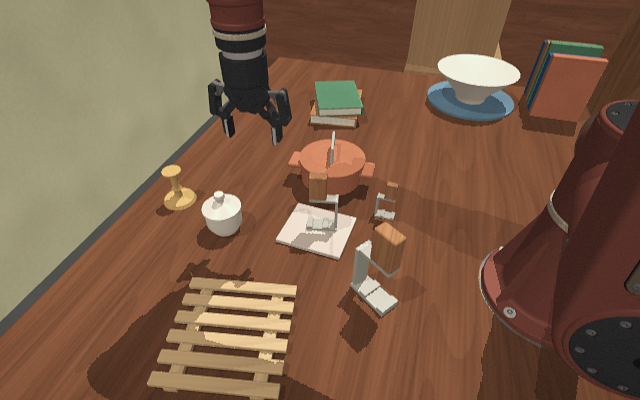

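Three lifters, at scene pixels: (295,170) off the tile and the largest; (320,225) on the tile and middle-sized; (247,240) by the casserole and smallest. The one on the tile fits, since the description stands the lifter on the tile. I'll confirm it in one enlarged crop (scene and side together) and print first positions.

```bash
cat > h.py <<'E'
import numpy as np, cv2
from plant import robot
def cam(c,h=400):
    f=h/2/np.tan(np.radians(c["vertical_fov"])/2)
    K=np.array([[f,0,c["cx"]],[0,f,c["cy"]],[0,0,1.]])
    return K,cv2.Rodrigues(np.array(c["rvec"]))[0],np.array(c["tvec"]).reshape(3)
def ray(c,p):
    K,R,t=cam(c); d=R.T@np.linalg.inv(K)@np.array([p[0],p[1],1.]); return -R.T@t,d
def onz(c,p,z):
    o,d=ray(c,p); return o+d*(z-o[2])/d[2]
def tri(c1,p1,c2,p2):
    P=[];
    for c in (c1,c2):
        K,R,t=cam(c); P.append(K@np.c_[R,t])
    X=cv2.triangulatePoints(P[0],P[1],np.array(p1,float).reshape(2,1),np.array(p2,float).reshape(2,1)).ravel()
    return X[:3]/X[3]
def proj(c,X):
    K,R,t=cam(c); p=K@(R@np.array(X)+t); return p[:2]/p[2]
E
python3 - <<'E'
from h import *
a=cv2.imread("pics/scene0.png");b=cv2.imread("pics/side0.png")
A=cv2.resize(a[125:345,225:375],None,fx=2.7,fy=2.7,interpolation=cv2.INTER_CUBIC)
B=cv2.resize(b[125:345,270:415],None,fx=2.7,fy=2.7,interpolation=cv2.INTER_CUBIC)
cv2.imwrite("pics/crop1.png",np.hstack([A,B]))
cs,cd=robot.get_calibration("scene"),robot.get_calibration("side")
r=lambda x:print(np.round(x,3))
print("cams",-cam(cs)[1].T@cam(cs)[2],-cam(cd)[1].T@cam(cd)[2])
for p in [(320,226),(366,246),(332,274),(285,250)]: r(onz(cs,p,.01))
for p in [(304,206),(356,221),(340,256),(278,240)]: r(onz(cd,p,.01))
print("trivet")
for p in [(366,168),(440,176),(436,219),(354,207)]: r(onz(cs,p,.02))
for p in [(191,278),(297,288),(279,398),(149,385)]: r(onz(cd,p,.02))
print("grips")
r(tri(cs,(323,212),cd,(318,187)));r(tri(cs,(293,153),cd,(388,250)));r(tri(cs,(245,231),cd,(392,193)))
print("loop ends"); 
r(onz(cs,(290,257),.124));r(onz(cs,(274,290),.124));r(onz(cd,(334,133),.124));r(onz(cd,(331,160),.124))
print("lid c"); r(onz(cs,(284,289),.086)); r(onz(cd,(333,160),.08))
E
```

```text
cams [ 0.81457684 -0.61632458  0.62549624] [0.30836696 0.55308075 0.63033919]
[0.437 0.031 0.01 ]
[0.568 0.016 0.01 ]
[ 0.539 -0.099  0.01 ]
[ 0.407 -0.083  0.01 ]
[ 0.536 -0.094  0.01 ]
[ 0.403 -0.079  0.01 ]
[0.413 0.035 0.01 ]
[0.556 0.03  0.01 ]
trivet
[0.432 0.326 0.02 ]
[0.642 0.381 0.02 ]
[0.686 0.177 0.02 ]
[0.484 0.129 0.02 ]
[0.679 0.183 0.02 ]
[0.471 0.145 0.02 ]
[0.431 0.345 0.02 ]
[0.634 0.385 0.02 ]
grips
[ 0.487 -0.042  0.121]
[0.316 0.113 0.147]
[ 0.335 -0.127  0.073]
loop ends
[ 0.501 -0.193  0.124]
[ 0.52  -0.272  0.124]
[ 0.508 -0.258  0.124]
[ 0.484 -0.142  0.124]
lid c
[ 0.513 -0.236  0.086]
[ 0.495 -0.204  0.08 ]
```

View pics/crop1.png

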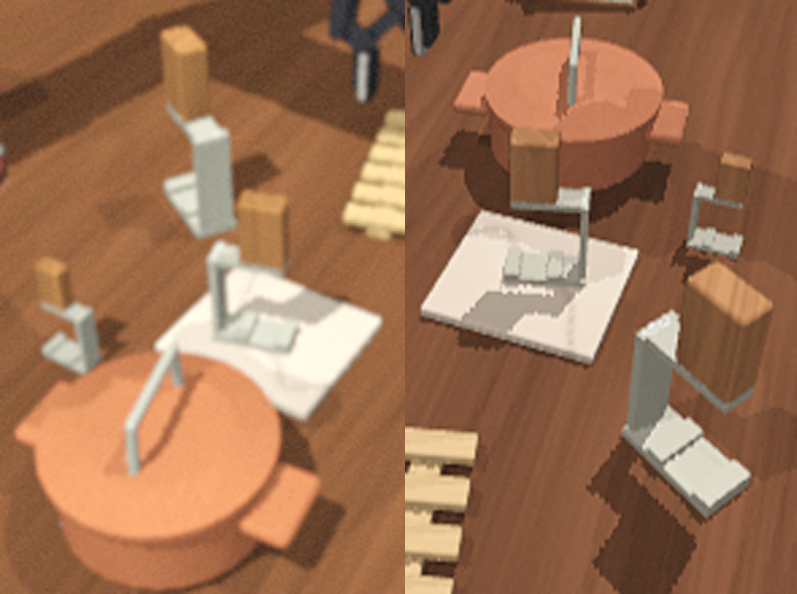

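Crop: the lifter on the tile (grip at scene (322,210), side (318,187)) is the middle-sized one. Its grip height of 0.121 fits 10+115 mm, while the decoys come out at 0.147 and 0.073. It opens away from the robot, and the loop yaw is about +13°. Next, a wrist view from above for accuracy.

```bash
python3 - <<'E'
from h import *
print(robot.observe()["tcp_rot"])
robot.move_pose([0.45,-0.12,0.42],[180,0,5])
c=robot.get_calibration("wrist"); f=robot.grab_frame("wrist"); cv2.imwrite("pics/w1.png",f)
np.save("w1.npy",c,allow_pickle=True)
K,R,t=cam(c); print("cam",-R.T@t,R[2],c["vertical_fov"])
for X in [(.487,-.035,.155),(.51,-.233,.124)]: print(proj(c,X))
print(robot.observe()["time"])
E
```

```text
[-1.79937197e+02 -1.51089931e-02  9.00007626e+01]
cam [ 0.52583219 -0.11279671  0.48896609] [-0.29592346 -0.02607437 -0.95485571] 64.57696294826799
[247.14819638 132.66139732]
[430.28258085 125.42021554]
1.225
```

View pics/w1.png

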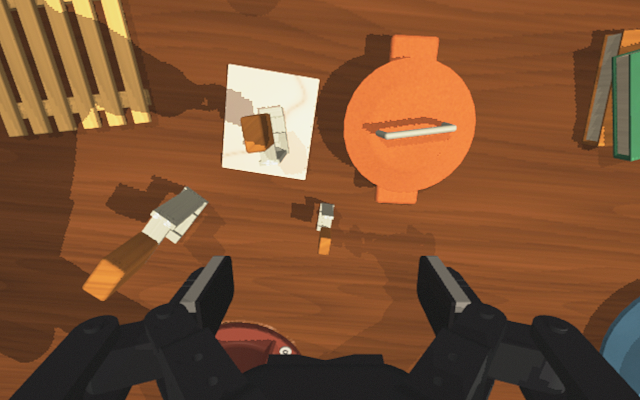

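Wrist view: tile corners at about (229,65), (320,79), (306,180), (222,167); lid circle centred near (410,124), with the loop bar from (385,134) to (456,127); grip near (257,133). Now fitting these, with a zoom on the grip.

```bash
python3 - <<'E'
from h import *
c=np.load("w1.npy",allow_pickle=True).item(); f=cv2.imread("pics/w1.png")
r=lambda *x:print(*[np.round(v,4) for v in x])
hsv=cv2.cvtColor(f,cv2.COLOR_BGR2HSV)
# tile: min-area rect of its corners back-projected
m=((hsv[...,1]<60)&(hsv[...,2]>150)).astype(np.uint8); m[:, :215]=0;m[:,325:]=0;m[190:]=0
cn=max(cv2.findContours(cv2.morphologyEx(m,cv2.MORPH_CLOSE,np.ones((25,25))),0,2)[0],key=cv2.contourArea)
P=np.array([onz(c,p[0],.01)[:2] for p in cn],np.float32); print("tile",cv2.minAreaRect(P))
# lid: circle from mask at rim; steel bar
m=((hsv[...,0]<14)&(hsv[...,1]>165)&(hsv[...,2]>200)).astype(np.uint8); m[:,:335]=0;m[:,485:]=0
m=cv2.morphologyEx(cv2.morphologyEx(m,cv2.MORPH_CLOSE,np.ones((15,15))),cv2.MORPH_OPEN,np.ones((61,61),np.uint8) if 0 else cv2.getStructuringElement(2,(75,75)))
cn=max(cv2.findContours(m,0,2)[0],key=cv2.contourArea)
P=np.array([onz(c,p[0],.082)[:2] for p in cn],np.float32); print("lid",cv2.minEnclosingCircle(P),cv2.fitEllipse(P))
m=((hsv[...,1]<70)&(hsv[...,2]>120)).astype(np.uint8); m[:,:365]=0;m[:,470:]=0;m[:110]=0;m[150:]=0
cn=max(cv2.findContours(m,0,2)[0],key=cv2.contourArea); print("bar px",cv2.boundingRect(cn))
P=np.array([onz(c,p[0],.126)[:2] for p in cn],np.float32); print("bar",cv2.minAreaRect(P))
cv2.imwrite("pics/crop2.png",cv2.resize(f[60:190,215:480],None,fx=3,fy=3,interpolation=cv2.INTER_CUBIC))
E
```

```text
tile ((0.48445308208465576, -0.031857602298259735), (0.12904176115989685, 0.14818745851516724), 86.14491271972656)
lid ((0.5029923915863037, -0.21759085357189178), 0.08591058850288391) ((0.5026522278785706, -0.22070573270320892), (0.16247282922267914, 0.1667943149805069), 90.841796875)
bar px (384, 124, 72, 15)
bar ((0.5021122097969055, -0.22141191363334656), (0.00764790503308177, 0.07967492192983627), 12.819314002990723)
```

View pics/crop2.png

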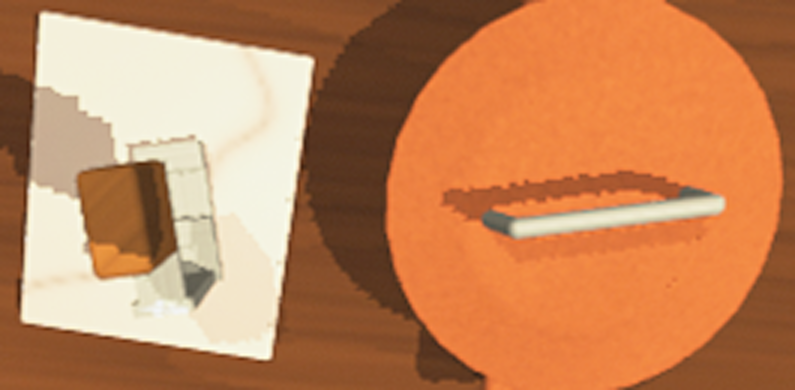

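Crop: the grip's top face has corners at crop (80,174), (137,165), (152,270), (97,278); the blade's right edge runs (203,140) to (219,278). I'll compute position and yaw, then go in for the grasp.

```bash
python3 - <<'E'
from h import *
c=np.load("w1.npy",allow_pickle=True).item()
u=lambda p:(215+(p[0]+.5)/3-.5,60+(p[1]+.5)/3-.5)
T=np.array([onz(c,u(p),.155)[:2] for p in [(80,174),(137,165),(152,270),(97,278)]])
print(T.round(4),T.mean(0).round(4))
y=lambda d:np.degrees(np.arctan2(d[1],d[0])).round(1)
print("len",np.linalg.norm(T[0]-T[3]),np.linalg.norm(T[1]-T[0]),"yaw",y(T[0]-T[3]),y(T[1]-T[2]))
B=np.array([onz(c,u(p),.016)[:2] for p in [(203,140),(219,278)]]); print("blade yaw",y(B[0]-B[1]))
for z in (.30,.179): 
  for xy,yw in (((.484,-.034),-2),((.43,-.24),13),((.50,-.22),13),((.557,.258),13)): print(z,xy,robot.ik([*xy,z+.1],[180,0,yw]) is not None)
E
```

```text
[[ 0.5016 -0.0288]
 [ 0.5063 -0.0481]
 [ 0.4711 -0.0544]
 [ 0.4665 -0.0352]] [ 0.4864 -0.0416]
len 0.035659324625522106 0.019848257500562873 yaw 10.3 10.1
blade yaw 9.8
0.3 (0.484, -0.034) True
0.3 (0.43, -0.24) True
0.3 (0.5, -0.22) True
0.3 (0.557, 0.258) True
0.179 (0.484, -0.034) True
0.179 (0.43, -0.24) True
0.179 (0.5, -0.22) True
0.179 (0.557, 0.258) True
```

Grip centre (0.4864, -0.0416), yaw 10.1°, agreeing with the triangulated (0.487, -0.042). Grasping and lifting.

```bash
python3 - <<'E'
from h import *
robot.move_pose([.4864,-.0416,.26],[180,0,10.1])
robot.set_gripper(.06)
print(robot.line_to([.4864,-.0416,.18],vel=.08,guard=8))
o0=robot.observe(); robot.set_gripper(0.0); o=robot.observe()
print(o["gripper_width"],o["gripper_force"],o["ft_force"]-o0["ft_force"],o["tool_pos"])
robot.line_to([.4864,-.0416,.30],vel=.1)
# pre-insertion: behind the loop along lid x
L=np.array([.502,-.2215]); d=np.array([np.cos(np.radians(12.8)),np.sin(np.radians(12.8))])
s=L-d*.13
robot.line_to([*s,.30],vel=.12,rotation=[180,0,12.8])
robot.line_to([*s,.2125+.055],vel=.08)
o=robot.observe();print(o["time"],o["ft_force"],o["tool_pos"],o["gripper_width"])
a=robot.grab_frame("scene");b=robot.grab_frame("side")
np.savez("f2.npz",a=a,b=b)
A=cv2.resize(a[110:350,190:380],None,fx=2.1,fy=2.1,interpolation=2);B=cv2.resize(b[80:320,260:450],None,fx=2.1,fy=2.1,interpolation=2)
cv2.imwrite("pics/pre.png",np.hstack([A,B]))
E
```

```text
False
0.021513075824269264 58.58384549617767 [0.45904723 1.62788538 2.81072679] [ 0.48664639 -0.04162305  0.18038577]
7.9583 [-0.75352381  0.36573298 -2.56107828] [ 0.37508387 -0.25014013  0.26718245] 0.021473885805733013
```

View pics/pre.png

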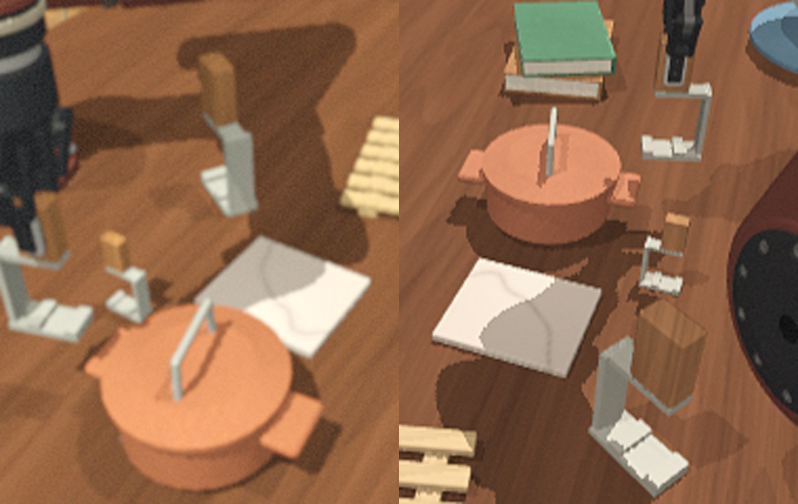

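The lifter hangs level in the grasp, behind the loop (scene crop: blade tip at (92,310)). I'll check the tip corners by projection, then insert with a guard.

```bash
python3 - <<'E'
from h import *
y=np.radians(12.8); d=np.array([np.cos(y),np.sin(y)]); n=np.array([-d[1],d[0]])
o=robot.observe(); g=np.array(o["tool_pos"])-[0,0,.0554]
cs,cd=robot.get_calibration("scene"),robot.get_calibration("side")
for s in (1,-1):
    X=np.r_[g[:2]+.024*d+s*.016*n,g[2]-.109+.005]
    print((proj(cs,X)-[190,110])*2.1,(proj(cd,X)-[260,80])*2.1+[399,0])
L=np.array([.502,-.2215]); p=L-.0*d
print(robot.line_to([*p,g[2]+.0554],vel=.05,guard=5))
o=robot.observe();print(o["time"],o["ft_force"],o["tool_pos"])
a=robot.grab_frame("scene");b=robot.grab_frame("side")
A=cv2.resize(a[160:330,190:350],None,fx=2.5,fy=2.5,interpolation=2);B=cv2.resize(b[80:250,260:420],None,fx=2.5,fy=2.5,interpolation=2)
cv2.imwrite("pics/ins.png",np.hstack([A,B]))
E
```

```text
[ 91.88053339 308.25992454] [641.42167186 150.18012076]
[ 75.36766591 332.88915668] [640.23440989 135.04172733]
False
10.8083 [ 0.02356117  0.17760977 -2.48961357] [ 0.50192446 -0.22154077  0.26793404]
```

View pics/ins.png

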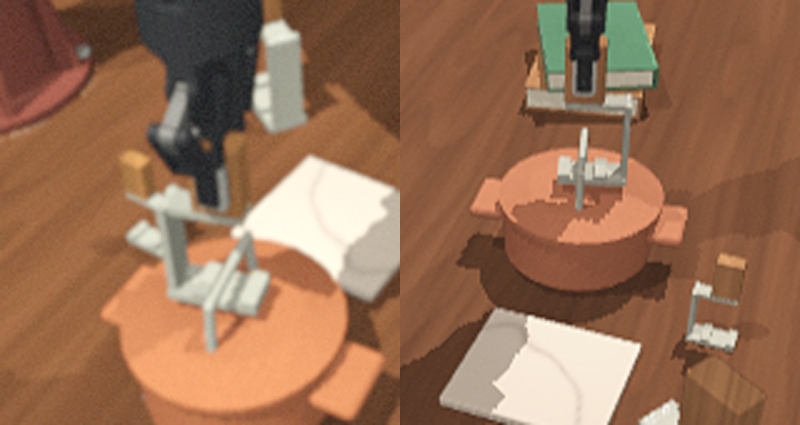

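The projections agree to a pixel. The blade is through the loop, with the bar (side crop x≈580) between the ridges. Lifting and carrying.

```bash
python3 - <<'E'
from h import *
o=robot.observe(); p=np.array(o["tool_pos"]); f0=np.array(o["ft_force"])
robot.line_to(p+[0,0,.025],vel=.03); robot.pause(.2)
print("lift",np.array(robot.observe()["ft_force"])-f0)
robot.line_to(p+[0,0,.115],vel=.07); robot.pause(.2)
T=np.array([.5575,.259]); z=p[2]+.115
b=robot.grab_frame("side")
for k in (1,): robot.line_to([*T,z],vel=.11,rotation=[180,0,12.8])
robot.pause(.4)
o=robot.observe();print(o["time"],np.array(o["ft_force"])-f0,o["tool_pos"],o["tcp_rot"])
a=robot.grab_frame("scene");b2=robot.grab_frame("side")
cv2.imwrite("pics/carry.png",np.hstack([a[60:330,240:520],b2[100:400,60:400][:270]]))
E
```

```text
lift [-0.0547135  -1.56458556 -5.84748005]
18.725 [ 0.06006184 -1.4549944  -5.95573486] [0.55750518 0.25900912 0.38295185] [-1.79998649e+02 -3.02888782e-03  1.28011574e+01]
```

View pics/carry.png

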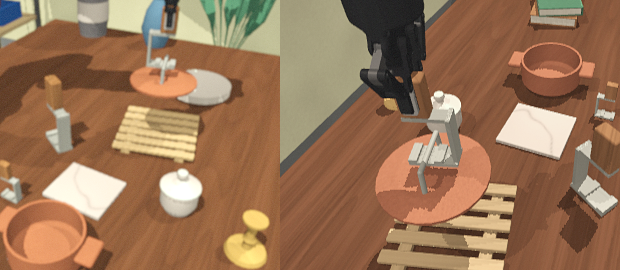

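The lid hangs level over the trivet (scene crop ellipse at (163,82), trivet at (157,133)). Lowering gently until the blade is free, then drawing out.

```bash
python3 - <<'E'
from h import *
T=np.array([.5575,.259]); y=np.radians(12.8); d=np.array([np.cos(y),np.sin(y)])
f0=np.array(robot.observe()["ft_force"])
robot.line_to([*T,.256],vel=.07); robot.pause(.2)
robot.line_to([*T,.2265],vel=.02); robot.pause(.3)
o=robot.observe();print(o["time"],np.array(o["ft_force"])-f0,o["tool_pos"])
a=robot.grab_frame("scene");b2=robot.grab_frame("side")
A=cv2.resize(a[90:240,330:460],None,fx=3,fy=3,interpolation=2);B=cv2.resize(b2[200:400,100:330],None,fx=1.74,fy=2.25,interpolation=2)
cv2.imwrite("pics/set.png",np.hstack([A,B]))
E
```

```text
22.9167 [1.19797997 0.15700305 4.74422746] [0.55752378 0.25900948 0.22655821]
```

View pics/set.png

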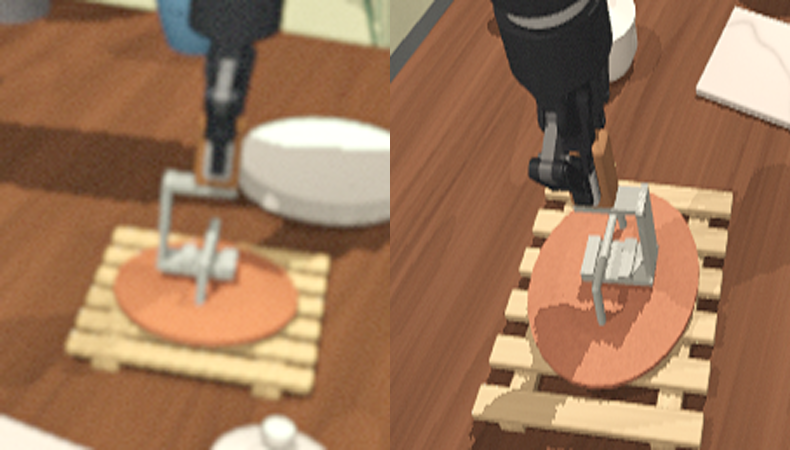

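The lid lies flat on the trivet and its weight is off the blade (4.7 N released). Drawing out, checking the lid's centre, and returning the lifter above the tile.

```bash
python3 - <<'E'
from h import *
T=np.array([.5575,.259]); y=np.radians(12.8); d=np.array([np.cos(y),np.sin(y)])
z=.2265
print(robot.line_to([*(T-.1*d),z],vel=.06,guard=5)); print(robot.observe()["tool_pos"])
robot.line_to([*(T-.12*d),z+.02],vel=.06)
robot.line_to([*(T-.12*d),.34],vel=.12)
C=np.array([.4845,-.032])
robot.line_to([*C,.30],vel=.14,rotation=[180,0,5])
robot.line_to([*C,.20],vel=.1)
robot.pause(.2); o=robot.observe(); print(o["time"],o["tool_pos"])
for n in ("scene","side"):
    f=robot.grab_frame(n); c=robot.get_calibration(n); cv2.imwrite(f"pics/{n}5.png",f)
    h=cv2.cvtColor(f,cv2.COLOR_BGR2HSV)
    m=((h[...,0]<12)&(h[...,1]>110)&(h[...,2]>110)).astype(np.uint8)
    q=proj(c,(.5575,.259,.04)); M=np.zeros_like(m); cv2.circle(M,tuple(int(v) for v in q),60 if n=="scene" else 75,1,-1)
    m=cv2.morphologyEx(m*M,cv2.MORPH_CLOSE,np.ones((9,9)))
    m=cv2.morphologyEx(m,cv2.MORPH_OPEN,cv2.getStructuringElement(2,(15,15)))
    cn=max(cv2.findContours(m,0,2)[0],key=cv2.contourArea)
    P=np.array([onz(c,p[0],.042)[:2] for p in cn],np.float32); print(n,cv2.minEnclosingCircle(P),cv2.fitEllipse(P)[:2])
s,b=cv2.imread("pics/scene5.png"),cv2.imread("pics/side5.png")
cv2.imwrite("pics/ret.png",np.hstack([s[120:400,200:480],b[120:400,110:440]]))
E
```

```text
False
[0.460172   0.23684218 0.22644451]
29.825 [ 0.48479448 -0.03210836  0.20056155]
scene ((0.5062137246131897, 0.39182573556900024), 0.24333122372627258) ((0.5272253155708313, 0.3372957408428192), (0.13427893817424774, 0.5176635384559631))
side ((0.5898343324661255, 0.22715874016284943), 0.13480660319328308) ((0.5947479009628296, 0.22568203508853912), (0.20304566621780396, 0.27387726306915283))
```

View pics/ret.png

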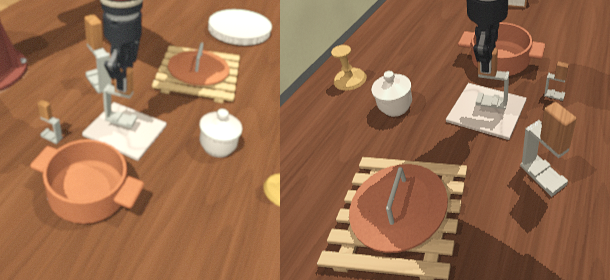

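Lifter is over the tile and upright; the lid is flat on the trivet. The colour mask leaked into the table, so I'll check centring from the outline extents (side lid px x 181–278, y 284–370; scene x 368–429, y 168–205). Then setting the lifter down.

```bash
python3 - <<'E'
from h import *
cs,cd=robot.get_calibration("scene"),robot.get_calibration("side")
print("lid",onz(cs,(398.5,186.5),.038)[:2],onz(cd,(229.5,327),.038)[:2])
print("trivet",np.mean([onz(cs,p,.02) for p in [(366,168),(440,176),(436,219),(354,207)]],0)[:2],np.mean([onz(cd,p,.02) for p in [(191,278),(297,288),(279,398),(149,385)]],0)[:2])
C=np.array([.4845,-.032])
print(robot.line_to([*C,.185],vel=.05,guard=4))
hit=robot.line_to([*C,.176],vel=.015,guard=4); p=np.array(robot.observe()["tool_pos"]); print(hit,p)
robot.set_gripper(.05); robot.pause(.3)
robot.line_to([*C,.27],vel=.06)
robot.move_pose([.40,-.03,.42],[180,0,5]); robot.pause(.3)
o=robot.observe(); print(o["time"],o["gripper_width"])
c=robot.get_calibration("wrist"); f=robot.grab_frame("wrist"); b=robot.grab_frame("side")
print("tile/grip px",proj(c,(*C,.01)),proj(c,(*C,.155)),proj(c,(.5575,.259,.02)))
cv2.imwrite("pics/end.png",np.hstack([cv2.resize(f,None,fx=.75,fy=.75),cv2.resize(b[150:400,100:365],None,fx=1.2,fy=1.2)]))
E
```

```text
lid [0.56158217 0.24738704] [0.55106897 0.26657448]
trivet [0.56109868 0.25322048] [0.55398158 0.26457877]
False
True [ 0.48487672 -0.03204407  0.1803737 ]
34.1667 0.05006400244784519
tile/grip px [332.18135758  94.40296227] [335.14193769  91.89770024] [116.88019315  15.33497862]
```

View pics/end.png

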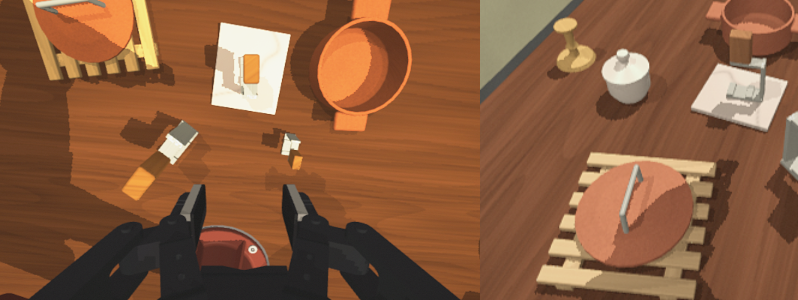

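The lifter stands upright in the middle of the tile, with its grip at (251,68) in the picture. The lid lies flat and centred on the trivet to within about 6 mm in both views, and the robot is clear. Handing in.

```bash
python3 -c "
from plant import robot
print(robot.job_done())"
```

```text
the job is handed in; nothing more can be done
None
```

I handed the job in at about 34 s of the 70 s: the lid lies flat on the trivet, within about 6 mm of its centre, the lifter stands upright in the middle of its tile, and the robot is clear; the hand-in returned no verdict.

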